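Load the rolling drinks caddy and park it

ROBOT

A 6-joint arm with a two-finger parallel gripper is mounted at the origin on the work surface. World frame = base frame: x ahead of the robot, y to its left, z up, the work surface at z = 0. Lengths are in mm, angles in rad, forces in N, time in s.
With the tool pointing down it reaches from about 350 to 975 mm from the base axis. Payload 7.1 kg.
Tool frame: the origin (TCP) lies on the front face of the gripper's body, between the roots of the fingers; the fingertips stand 80 mm ahead of it and the grasp point (between the pads) lies 61 mm ahead of it (env.tips_ahead is the distance from the TCP to the fingertips, in mm); z points along the fingers, y is the line along which they close (so a half turn about z gives the same grasp; the last joint's range is limited). The gripper opens to 88 mm and grips with 3 to 60 N. Pads are 20 mm wide; open, the fingers measure 115 mm over their backs; the gripper's body (75 mm by 178 mm) begins 61 mm behind the grasp point.
Start: joints at [-1.148, 0.423, 1.63, -0, 1.089, -0.019], TCP at [267.244, -564.965, 302.675] pointing down, gripper open.
Joint ranges: [-3, 3], [-0.9, 2.11], [0.09, 2.58], [-1.31, 4.45], [0.11, 2.69], [-2.54, 2.54]. Speed limits (rad/s): [2.39, 2.39, 3.01, 3.14, 3.14, 3.14].

INTERFACE

Orientations are given as a unit quaternion [x, y, z, w].
In Python, from station import env, set_gripper, viewer, workorder gives the robot as it stands. Calls block until the motion is done:
- env.reach(position, orientation): joint-space move of the TCP to a pose.
- env.move_l(position, rot=None, rate=150, f_stop=None): straight line of the TCP; rot=None keeps the orientation; rate is the mean speed in mm/s. With f_stop (N) it stops when the force on the tool has changed by that much, and returns True; else False.
- env.move_joints(angles): joint-space move.
- set_gripper(opening): finger opening in mm; the grip force is fixed at half the most; returns when the fingers have stopped.
- env.hold(seconds).
- env.ik(position, orientation): joint angles nearest the present ones, or None.
- env.read_state(): the state.
- viewer.camera(name): name is "side" or "top"; returns the picture (420x560x3 uint8, blue, green, red); there is no depth.
- viewer.camera_params(name): a dict with "fx", "fy", "cx", "cy" (pixels), "pose" (4x4, takes a point from camera to world coordinates). Camera axes: x right, y up, looking along -z (the intrinsics and any distortion apply to the point x, -y, -z); pixel columns grow to the right and rows downward; lengths in mm; the calibration is good to about 2 mm. A picture is of the moment at which its call begins. camera_params takes no time and is no camera call.
A pose or a line that the arm cannot do raises env.IKError and nothing moves.
- workorder.sign_off(): hands the job in; it is judged then, once.
The state is a dict: "time_s": time; "qpos": joint angles; "dq": joint speeds; "tau": joint torques, N m; "tool_pos": TCP position; "orientation": TCP orientation; "force": force on the tool from outside, world axes, zero at the start; "wrist_torque": the same for the moment, N m; "width": finger opening in mm; "grip_force": force on a finger pad.
Only numpy, scipy, OpenCV 4.12 (cv2) and the standard library are available. Lean on these libraries where they do the work, as an engineer would, in place of code of your own. Each camera call takes 0.05 s, during which the arm holds its last target. There are 200 camera calls.

TASK

Get the drinks caddy ready and roll it to its place: carry the steel trug by its top bar over the caddy's black wire basket and tip it so that all the limes roll out over its lip into the basket, then set the trug back level on the grey draining mat, and stand every tumbler from the green drying rack upright on the caddy's open wooden tray. Then take the caddy by its push handle and roll it forward until all four castors trail straight behind, and steer it on to the pale parking sheet, square with it and pointing along its arrow. Keep its wheels on the worktop, and leave the flask, the tub and the brush where they are.

Things in the scene. Friction and masses are not known exactly. Their poses are not given: they have to be found in the camera images.
- caddy: Rolling drinks caddy, 0.9 kg, on four free castors: wooden deck 280 (x) x 270 (y) mm, top 48 mm high. Origin: below the deck's centre at worktop height; x forward (away from the handle), y left. Rear half (x -134 to -6, y +-122 mm): black wire basket, rim 104 mm high. Front half (x 0 to 136, y +-131 mm): open tray, gallery 18 mm above the deck. It rolls away if pushed.
- caddy_handle (a point): Middle of the push handle's grip, a rubber bar across the caddy 200 mm long (caddy y), 14 mm thick (caddy x), 18 mm high; 158 mm above the worktop, 182 mm behind the caddy's origin.
- caddy_rear (a point): Middle of the deck's rear edge, at worktop height, 140 mm behind the caddy's origin.
- caddy_basket (a point): Centre of the basket's floor, on the deck (caddy x = -70 mm, 48 mm high).
- castor_fl: Front left swivel castor, free to swivel all round. Origin: centre of its 30 mm wheel, 16 mm from the swivel axis, which stands at caddy x +118, y +112 mm; its x points from wheel to swivel axis. Trailing straight: its x along the caddy's x, wheel behind the axis. It starts well out of line and swings into line over some 50 to 70 mm of straight rolling.
- castor_fr: Front right swivel castor, free to swivel all round. Origin: centre of its 30 mm wheel, 16 mm from the swivel axis, which stands at caddy x +118, y -112 mm; its x points from wheel to swivel axis. Trailing straight: its x along the caddy's x, wheel behind the axis. It starts well out of line and swings into line over some 50 to 70 mm of straight rolling.
- castor_rl: Rear left swivel castor, free to swivel all round. Origin: centre of its 30 mm wheel, 16 mm from the swivel axis, which stands at caddy x -118, y +112 mm; its x points from wheel to swivel axis. Trailing straight: its x along the caddy's x, wheel behind the axis. It starts well out of line and swings into line over some 50 to 70 mm of straight rolling.
- castor_rr: Rear right swivel castor, free to swivel all round. Origin: centre of its 30 mm wheel, 16 mm from the swivel axis, which stands at caddy x -118, y -112 mm; its x points from wheel to swivel axis. Trailing straight: its x along the caddy's x, wheel behind the axis. It starts well out of line and swings into line over some 50 to 70 mm of straight rolling.
- bay: Parking place: a flush pale blue-grey vinyl sheet 300 x 290 mm with a white border and a white arrow, no height to speak of. Origin: on its centre line 10 mm inside its rear edge, where the middle of the deck's rear edge (caddy_rear) belongs; x along the arrow, which points away from that edge. Parked, the caddy covers the sheet and its x lies along the sheet's x.
- mat: Ribbed dark grey draining mat, 200 x 200 x 3 mm, fixed. Origin: centre of its underside.
- trug: Perforated steel trug, 0.22 kg: floor 100 x 106 mm, back and side walls 45 mm high; at the front (+x) the floor rises at 22 degrees to the open pouring lip. Origin: underside of the floor, below the carrying bar; x towards the lip, z up. It reaches from x -56 to +93, y -53 to +53 mm. Tipped lip down by 35 to 45 degrees, the limes roll out.
- trug_bar (a point): Middle of the trug's black carrying bar, 108 mm above its underside; the bar runs across the trug (trug y, 106 mm), 14 mm thick along trug x and 16 mm high.
- trug_lip (a point): Middle of the trug's pouring lip, at trug x = +92 mm, 21 mm above its underside.
- lime1: Green lime, a ball 42 mm across, 0.06 kg; origin at its centre. Starts in the trug. May be absent.
- lime2: Green lime, a ball 42 mm across, 0.06 kg; origin at its centre. Starts in the trug. May be absent.
- lime3: Green lime, a ball 42 mm across, 0.06 kg; origin at its centre. Starts in the trug. May be absent.
- tumbler_blue: Plastic tumbler 62 mm tall, open at the top, tapered: rim 54 mm across, foot 43 mm, wall 4 mm, blue; 0.11 kg. Origin: centre of its underside; z up its axis. May be absent.
- tumbler_orange: Plastic tumbler 62 mm tall, open at the top, tapered: rim 54 mm across, foot 43 mm, wall 4 mm, orange; 0.11 kg. Origin: centre of its underside; z up its axis. May be absent.
- tumbler_red: Plastic tumbler 62 mm tall, open at the top, tapered: rim 54 mm across, foot 43 mm, wall 4 mm, red; 0.11 kg. Origin: centre of its underside; z up its axis. May be absent.
- tumbler_white: Plastic tumbler 62 mm tall, open at the top, tapered: rim 54 mm across, foot 43 mm, wall 4 mm, white; 0.11 kg. Origin: centre of its underside; z up its axis. May be absent.
- rack: Green grass-like drying rack in a white tray, 260 x 260 mm, fixed; its top, on which the tumblers start upright, is 30 mm above the worktop. Origin: centre of its underside.
- flask: Bystander: steel drinking flask, 72 mm across, 240 mm tall. Origin: centre of its underside.
- tub: Bystander: white round tub, 90 mm across, 60 mm tall. Origin: centre of its underside.
- brush: Bystander: white washing-up brush standing on its round bristle head, 220 mm long, 35 mm high.
Things that resemble listed ones, but are neither listed nor needed, are in the scene too. Several things have the shape of the tumbler_blue; the one meant has the colours described above.

How it is judged:
By the outcome, as a careful person would: the job done as asked, in the order asked, and still so for the second after the job is handed in, with the robot touching nothing.
Of lime1, lime2, lime3 only 2 to 3 are there at a start; the rules pass over those that are not, and their reading is None.
Of tumbler_blue, tumbler_orange, tumbler_red, tumbler_white only 3 to 4 are there at a start; the rules pass over those that are not, and their reading is None.
At some moment in a run one of tumbler_blue, tumbler_orange, tumbler_red, tumbler_white may be knocked a few centimetres aside while the robot is not near it.
It also fails if it takes over 208 s, if anything falls off the work surface, if the arm or the gripper's body presses on something with over 40 N, if the wrist force passes 120 N, or if a joint passes its speed limit or range.

## Working session

There is one attempt and no reset: what is moved stays moved. The work goes in short steps, each a Python script; the robot and the scene stay as the last script left them, time stands still between calls to the robot, and variables do not carry over. Pictures are saved under pics/ and viewed, at most 14 in all, crops included, and the job is handed in when it is done.

```bash
ls; mkdir -p pics; python3 - <<'E'
from station import env,viewer
import cv2,numpy as np
for n in("top","side"):
    cv2.imwrite(f"pics/{n}0.png",viewer.camera(n)); p=viewer.camera_params(n); print(n,{k:(np.round(v,3).tolist()) for k,v in p.items()})
s=env.read_state();print(s['time_s'],s['tool_pos'],s['orientation'],s['width'])
E
```

```text
pics
top {'fx': 401.318, 'fy': 401.318, 'cx': 281.891, 'cy': 206.01, 'pose': [[0.027, 0.981, -0.191, 330.768], [-0.999, 0.03, 0.012, -74.286], [0.018, 0.19, 0.982, 1187.211], [0.0, 0.0, 0.0, 1.0]]}
side {'fx': 446.403, 'fy': 446.403, 'cx': 287.763, 'cy': 205.435, 'pose': [[-0.948, 0.175, -0.267, 194.02], [-0.319, -0.504, 0.803, 972.325], [0.006, 0.846, 0.533, 817.476], [0.0, 0.0, 0.0, 1.0]]}
0.1 [ 267.09200198 -564.63299944  302.0036104 ] [ 9.75705731e-01  2.19084152e-01 -1.31692341e-04 -6.65843420e-04] 87.95848098007676
```

View pics/top0.png

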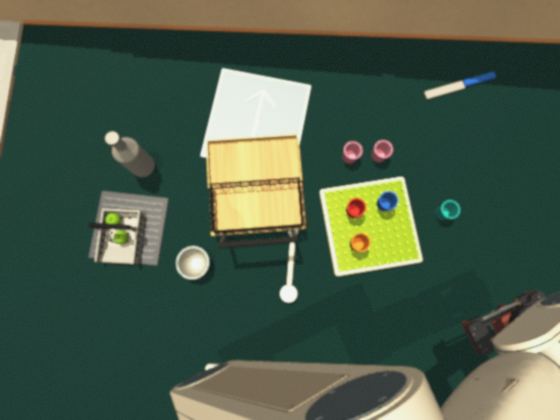

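View pics/side0.png

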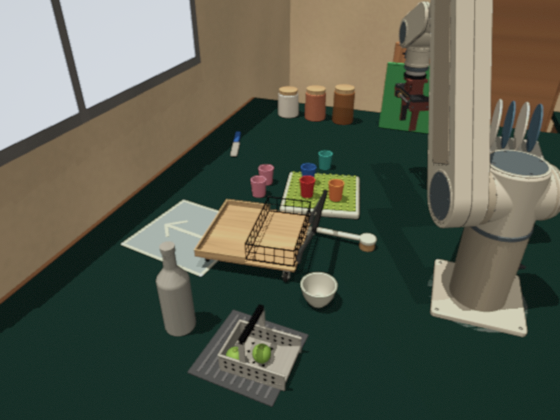

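The top view shows these things:
- **Trug:** on the mat at about (120,235), with two limes at (113,218) and (120,236).
- **Caddy:** at (256,186), with the handle at (258,240) and the bay at (258,115).
- **Rack tumblers:** red (355,208), blue (388,201) and orange (360,242).
- **Lookalikes to avoid:** two pink cups at (353,151) and (383,150), and a teal cup at (450,210), all off the rack. The tub at (192,263) is also not wanted.

I'll check the choice with a close crop.

```bash
cat > h.py <<'E'
import numpy as np,cv2
from station import env,set_gripper,viewer
from scipy.spatial.transform import Rotation as R
P={n:viewer.camera_params(n) for n in("top","side")}
def ray(n,uv):
    p=P[n];T=np.array(p['pose']);d=T[:3,:3]@np.array([(uv[0]-p['cx'])/p['fx'],-(uv[1]-p['cy'])/p['fy'],-1.]);return T[:3,3],d/np.linalg.norm(d)
def plane(n,uv,z):
    o,d=ray(n,uv);return o+d*(z-o[2])/d[2]
def tri(a,b):
    o1,d1=ray("top",a);o2,d2=ray("side",b)
    t=np.linalg.lstsq(np.c_[d1,-d2],o2-o1,rcond=None)[0];p,q=o1+t[0]*d1,o2+t[1]*d2
    return (p+q)/2,np.linalg.norm(p-q)
def proj(n,X):
    p=P[n];T=np.array(p['pose']);c=T[:3,:3].T@(np.array(X,float)-T[:3,3]);return np.array([p['cx']-p['fx']*c[0]/c[2],p['cy']+p['fy']*c[1]/c[2]])
def down(yaw): # tool z down, tool y at world angle yaw
    y=np.array([np.cos(yaw),np.sin(yaw),0]);z=np.array([0,0,-1.]);return R.from_matrix(np.c_[np.cross(y,z),y,z])
E
python3 - <<'E'
from h import *
t=cv2.imread("pics/top0.png");s=cv2.imread("pics/side0.png")
r=lambda im,x,y,w,h:cv2.resize(im[y:y+h,x:x+w],(400,300),interpolation=cv2.INTER_CUBIC)
a=np.vstack([np.hstack([r(t,80,180,100,75+15),r(s,190,300,120,90)]),np.hstack([r(t,190,125,160,120),r(s,190,180,160,120)])])
cv2.imwrite("pics/crop0.png",a)
E
```

```text
(no output)
```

View pics/crop0.png

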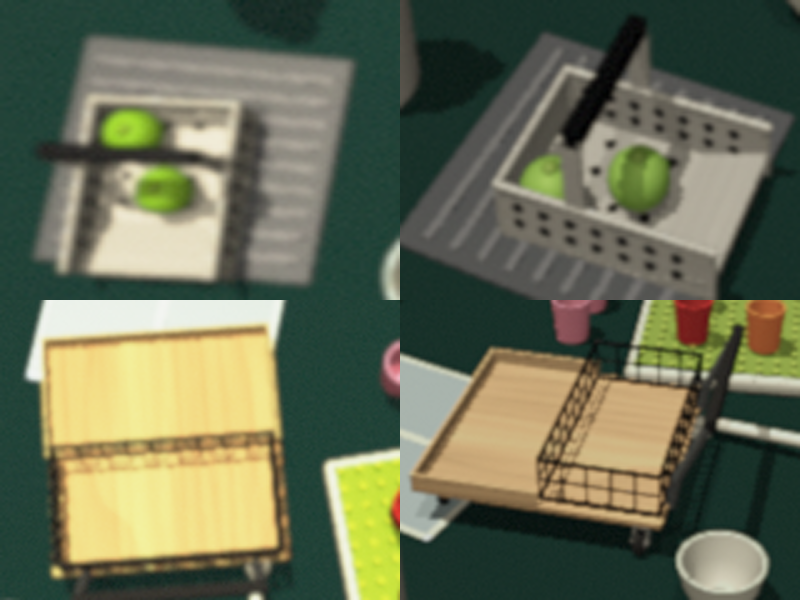

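The crop settles three points. The trug's lip faces −x in the world (down in the top view), there are two limes, and the caddy points to +x with its basket at the rear. Next I'll compute positions.

```bash
cat >> h.py <<'E'
def blob(im,lo,hi,roi=None):
    hsv=cv2.cvtColor(im,cv2.COLOR_BGR2HSV);m=cv2.inRange(hsv,lo,hi)
    if roi: z=np.zeros_like(m);x,y,w,h=roi;z[y:y+h,x:x+w]=1;m=m*z
    n,l,st,c=cv2.connectedComponentsWithStats(m)
    return sorted([(int(st[i,4]),c[i].round(1).tolist(),st[i,:4].tolist()) for i in range(1,n) if st[i,4]>20],reverse=True)
E
python3 - <<'E'
from h import *
np.set_printoptions(precision=1,suppress=True)
print("bar",tri((89.5,225),(241.6,340.5)),tri((136.3,228.9),(262,306)))
print("deck F",tri((206.8,141.8),(195.2,250.8)),tri((297.2,136.2),(226,200)))
c=lambda x,y:(190+x/2.5,125+(y-300)/2.5); s=lambda x,y:(190+(x-400)/2.5,180+(y-300)/2.5)
for a,b in (((50,455),(540,460)),((278,432),(597,345)),((285,560),(700,353))): print("rim",tri(c(*a),s(*b)))
print("deck rear", plane("top",c(55,577),48),plane("top",c(292,557),48), plane("side",s(662,527),48))
t=cv2.imread("pics/top0.png")
sd=cv2.imread("pics/side0.png")
hsv=cv2.cvtColor(t,cv2.COLOR_BGR2HSV)
print("bay px",hsv[110,230],hsv[80,280])
m=cv2.inRange(hsv,(70,0,150),(120,90,255));m[:, :195]=0;m[:,320:]=0;m[170:]=0
ct=max(cv2.findContours(m,0,2)[0],key=cv2.contourArea);ap=cv2.approxPolyDP(ct,4,True)[:,0]
print(ap.tolist());[print(plane("top",p,0)) for p in ap]
for nm,lo,hi in(("red",(0,150,60),(5,255,255)),("orange",(6,150,100),(16,255,255)),("blue",(108,150,50),(125,255,255))):
    print(nm,blob(t,lo,hi,(320,170,110,110)),blob(sd,lo,hi,(280,150,90,70)))
for nm,p in(("red",(355,208)),("orange",(360,242)),("blue",(388,201)),("pk1",(353,151)),("pk2",(383,150)),("flask",(125,145)),("tub",(192,263)),("brush",(289,294)),("brushtip",(292,235))):print(nm,plane("top",p,60))
E
```

```text
bar (array([470.9, 424.4, 116.8]), np.float64(0.8094286647111156)) (array([470. , 306.5,  99.1]), np.float64(6.822902024103412))
deck F (array([735.3, 137.7,  62.1]), np.float64(1.4466749127513012)) (array([ 764.3, -126.7,   64.3]), np.float64(8.103960687932634))
rim (array([591.5, 113.5, 102.9]), np.float64(5.41841008771631))
rim (array([ 625.8, -140. ,   93.3]), np.float64(0.08868231251785784))
rim (array([ 486.9, -148.3,  103.3]), np.float64(15.27381666764511))
deck rear [459.7 107.8  48. ] [ 490.6 -161.5   48. ] [458.7 112.3  48. ]
bay px [ 53   9 240] [ 46  14 232]
[[200, 153]]
[719.9 167.8   0. ]
red [(222, [355.4, 207.9], [347, 200, 17, 17])] [(229, [306.9, 185.9], [301, 177, 14, 20])]
orange [(157, [360.9, 240.4], [351, 234, 18, 16]), (62, [357.9, 205.0], [347, 198, 19, 19])] [(267, [335.6, 189.5], [329, 179, 15, 23])]
blue [] [(106, [307.7, 169.1], [301, 165, 14, 10])]
red [ 550.3 -298.    60. ]
orange [ 453.  -311.5   60. ]
blue [ 573.8 -393.6   60. ]
pk1 [ 721.3 -293.4   60. ]
pk2 [ 727.3 -382.3   60. ]
flask [717.4 375.8  60. ]
tub [381.1 156.6  60. ]
brush [ 304.3 -114.5   60. ]
brushtip [ 467.2 -119.1   60. ]
```

```bash
python3 - <<'E'
from h import *
np.set_printoptions(precision=1,suppress=True)
t=cv2.imread("pics/top0.png");hsv=cv2.cvtColor(t,cv2.COLOR_BGR2HSV)
m=cv2.inRange(hsv,(0,0,170),(179,60,255));m[:, :195]=0;m[:,320:]=0;m[175:]=0
ct=max(cv2.findContours(m,0,2)[0],key=cv2.contourArea);ap=cv2.approxPolyDP(cv2.convexHull(ct),3,True)[:,0]
for p in ap:print("bay",p,plane("top",p,0))
print("bar",plane("top",(89.5,225),116),plane("top",(136.3,228.9),116))
k=lambda x,y:(80+x/4,180+y/3.3333)
for q in((88,97),(240,100),(58,272),(220,278)):print("trugrim",plane("top",k(*q),45 if q[1]<200 else 21))
for q in((88,37),(355,60),(35,258),(310,285)):print("mat",plane("top",k(*q),3))
print("flask",plane("top",(145,170),0),plane("top",(112,138),240))
m=cv2.inRange(hsv,(105,150,40),(130,255,255));print("blue",blob(t,(100,120,30),(130,255,255),(320,170,110,110)))
for nm,z,a,b in(("red",92,(355.4,207.5),(307.5,180)),("orange",92,(360,242),(336,183)),("blue",92,(388,201),(308.3,168))):
    print(nm,tri(a,b),plane("top",a,85))
E
```

```text
bay [221  70] [1000.7  118.9    0. ]
bay [309  85] [ 958.9 -165.1    0. ]
bay [299 141] [ 769.1 -136.6    0. ]
bay [201 156] [710.4 164.1   0. ]
bar [471.4 424.9 116. ] [464.6 299.7 116. ]
trugrim [527.7 427.8  45. ]
trugrim [528.4 319.1  45. ]
trugrim [378.9 442.6  21. ]
trugrim [377.1 327.   21. ]
mat [589.8 452.4   3. ]
mat [574.8 251.3   3. ]
mat [391.3 468.5   3. ]
mat [373.6 267.7   3. ]
flask [660.3 331.2   0. ] [672.7 337.6 240. ]
blue [(263, [387.3, 201.0], [378, 192, 19, 18])]
red (array([ 545.2, -292.7,   92.5]), np.float64(0.4163579127817198)) [ 546.9 -294.2   85. ]
orange (array([ 449.8, -304.6,   92.2]), np.float64(0.5043189128317571)) [ 450.3 -306.2   85. ]
blue (array([ 568.5, -385.6,   87.9]), np.float64(1.5670808073376545)) [ 568.4 -386.5   85. ]
```

```bash
cat >> h.py <<'E'
def trug(lip,yaw,th,s):
    """TCP pose for trug with lip at lip, x heading yaw, tipped lip-down th; s=+-1 sense of tool y along trug x"""
    T=R.from_euler('z',yaw)*R.from_euler('y',th)
    bar=np.array(lip)+T.apply([-92,0,87])
    q=T*R.from_matrix(np.c_[[0,-s,0],[s,0,0],[0,0,-1.]])
    return bar-61*q.apply([0,0,1]),q.as_quat()
def lip_of(bar,yaw): return np.array(bar)+R.from_euler('z',yaw).apply([92,0,-87])
D=np.pi/180
E
python3 - <<'E'
from h import *
np.set_printoptions(precision=2,suppress=True)
y0=177*D;y1=186.3*D
for s in(1,-1):
  for nm,l,y,th in(("pick",lip_of((469,373,111),y0),y0,0),("up",lip_of((469,373,260),y0),y0,0),("over",(568,-15.6,165),y1,0),("t30",(568,-15.6,140),y1,30*D),("t48",(568,-15.6,130),y1,48*D),("put",lip_of((501,360,111),176*D),176*D,0)):
    p,q=trug(l,y,th,s);print(s,nm,p,env.ik(p,q))
E
```

```text
Traceback (most recent call last):
  File "h.py", line 26, in trug
    q=T*R.from_matrix(np.c_[[0,-s,0],[s,0,0],[0,0,-1.]])
        ~~~~~~~~~~~~~^^^^^^^^^^^^^^^^^^^^^^^^^^^^^^^^^^^
  File "scipy/spatial/transform/_rotation.pyx", line 1143, in scipy.spatial.transform._rotation.Rotation.from_matrix
ValueError: Non-positive determinant (left-handed or null coordinate frame) in rotation matrix 0: [[ 0.  1.  0.]
 [-1.  0.  0.]
 [ 0.  0. -1.]].
```

```bash
sed -i 's/\[0,-s,0\],\[s,0,0\]/[0,s,0],[s,0,0]/' h.py
python3 - <<'E'
from h import *
np.set_printoptions(precision=2,suppress=True)
y0=177*D;y1=186.3*D
for s in(1,-1):
  for nm,l,y,th in(("pick",lip_of((469,373,111),y0),y0,0),("up",lip_of((469,373,260),y0),y0,0),("over",(568,-15.6,165),y1,0),("t30",(568,-15.6,140),y1,30*D),("t48",(568,-15.6,130),y1,48*D),("put",lip_of((501,360,111),176*D),176*D,0)):
    p,q=trug(l,y,th,s);print(s,nm,p,env.ik(p,q))
E
```

```text
1 pick [469. 373. 172.] [ 0.65  0.56  1.77 -0.    0.82 -2.44]
1 up [469. 373. 321.] [ 0.65  0.37  1.67 -0.    1.1  -2.44]
1 over [659.44  -5.5  313.  ] None
1 t30 [573.64 -14.98 314.17] None
1 t48 [519.87 -20.91 297.4 ] [-0.15  0.17  2.26  2.07  0.22  0.89]
1 put [501. 360. 172.] [ 0.6   0.58  1.72 -0.    0.84 -2.47]
-1 pick [469. 373. 172.] [ 0.65  0.56  1.77 -0.    0.82  0.7 ]
-1 up [469. 373. 321.] [ 0.65  0.37  1.67 -0.    1.1   0.7 ]
-1 over [659.44  -5.5  313.  ] [-0.03  0.46  1.54 -0.    1.14 -0.14]
-1 t30 [573.64 -14.98 314.17] [-0.09  0.21  2.    0.24  0.43 -0.38]
-1 t48 [519.87 -20.91 297.4 ] [-0.15  0.17  2.26  2.07  0.22 -2.26]
-1 put [501. 360. 172.] [ 0.6   0.58  1.72 -0.    0.84  0.67]
```

```bash
python3 - <<'E'
from h import *
np.set_printoptions(precision=2,suppress=True)
C=np.array([612.5,-10.7]);a=6.3*D
cad=lambda x,y:C+[x*np.cos(a)-y*np.sin(a),x*np.sin(a)+y*np.cos(a)]
for nm,y1,lc in(("-y",-90,(-70,30)),("+y",90,(-70,-30)),("+x",0,(-85,0))):
 for s in(1,-1):
  q0=None
  for th,z in((0,195),(15,170),(25,155),(35,140),(45,128),(50,128)):
    p,q=trug([*cad(*lc),z],y1*D+a,th*D,s);print(nm,s,th,p,env.ik(p,q))
E
```

```text
-y 1 0 [529.54 102.88 343.  ] [ 0.17  0.25  1.78 -0.    1.11  1.63]
-y 1 15 [534.08  61.69 336.77] [-0.02  0.27  1.79  0.29  1.13  1.31]
-y 1 25 [537.34  32.14 328.01] [-0.14  0.31  1.79  0.46  1.19  1.12]
-y 1 35 [540.68   1.97 314.  ] [-0.25  0.38  1.78  0.59  1.28  0.95]
-y 1 45 [543.98 -27.92 297.71] [-0.35  0.47  1.75  0.7   1.39  0.81]
-y 1 50 [545.58 -42.47 293.61] [-0.39  0.51  1.74  0.74  1.46  0.76]
-y -1 0 [529.54 102.88 343.  ] [ 0.17  0.25  1.78 -0.    1.11 -1.51]
-y -1 15 [534.08  61.69 336.77] [-0.02  0.27  1.79  0.29  1.13 -1.83]
-y -1 25 [537.34  32.14 328.01] [-0.14  0.31  1.79  0.46  1.19 -2.02]
-y -1 35 [540.68   1.97 314.  ] [-0.25  0.38  1.78  0.59  1.28 -2.19]
-y -1 45 [543.98 -27.92 297.71] [-0.35  0.47  1.75  0.7   1.39 -2.33]
-y -1 50 [545.58 -42.47 293.61] [-0.39  0.51  1.74  0.74  1.46 -2.38]
+y 1 0 [ 556.31 -139.64  343.  ] [-0.27  0.3   1.71 -0.    1.13 -1.95]
+y 1 15 [551.76 -98.45 336.77] [-0.09  0.28  1.78 -0.3   1.05 -1.63]
+y 1 25 [548.5  -68.91 328.01] [ 0.03  0.29  1.82 -0.51  1.05 -1.39]
+y 1 35 [545.17 -38.73 314.  ] [ 0.15  0.34  1.85 -0.7   1.
[... 503 characters left out ...]
-1 50 [540.26   5.71 293.61] [ 0.31  0.44  1.86 -0.91  1.25  2.26]
+x 1 0 [436.57 -30.12 343.  ] [-0.1   0.09  1.98 -0.    1.07 -0.21]
+x 1 15 [477.76 -25.58 336.77] [-0.06  0.26  1.8  -0.04  1.34 -0.15]
+x 1 25 [507.31 -22.31 328.01] [-0.04  0.39  1.68 -0.06  1.51 -0.13]
+x 1 35 [537.48 -18.98 314.  ] [-0.02  0.52  1.55 -0.08  1.68 -0.12]
+x 1 45 [567.37 -15.68 297.71] [-0.01  0.65  1.42 -0.09  1.85 -0.11]
+x 1 50 [581.92 -14.08 293.61] [-0.01  0.71  1.36 -0.1   1.94 -0.11]
+x -1 0 [436.57 -30.12 343.  ] None
+x -1 15 [477.76 -25.58 336.77] None
+x -1 25 [507.31 -22.31 328.01] None
+x -1 35 [537.48 -18.98 314.  ] None
+x -1 45 [567.37 -15.68 297.71] None
+x -1 50 [581.92 -14.08 293.61] None
```

```bash
cat >> h.py <<'E'
C=np.array([612.5,-10.7]);A=6.3*D
cad=lambda x,y:C+[x*np.cos(A)-y*np.sin(A),x*np.sin(A)+y*np.cos(A)]
E
python3 - <<'E'
from h import *
y0=177*D;b=np.array([469,373,111.])
p,q=trug(lip_of(b,y0),y0,0,-1)
env.reach(p+[0,0,140],q);set_gripper(60)
print(env.move_l(p,q,120,f_stop=15)); set_gripper(0); s=env.read_state();print(s['tool_pos'],s['width'],s['grip_force'],s['time_s'])
p,q=trug(lip_of(b+[0,0,30],y0),y0,0,-1);env.move_l(p,q,60)
s=env.read_state();print(s['force'],s['width'])
i=np.vstack([cv2.resize(viewer.camera("top")[150:300,60:260],(800,600))]);j=cv2.resize(viewer.camera("side")[230:400,150:350],(400,300));i=cv2.resize(i,(400,300))
cv2.imwrite("pics/lift.png",np.hstack([i,j]))
E
```

```text
False
[469.35306026 373.06342417 172.16768343] 13.83582070274713 29.95090126991272 6.1667
[-0.45348142  0.2780951  -3.95287807] 13.811183229649599
```

View pics/lift.png

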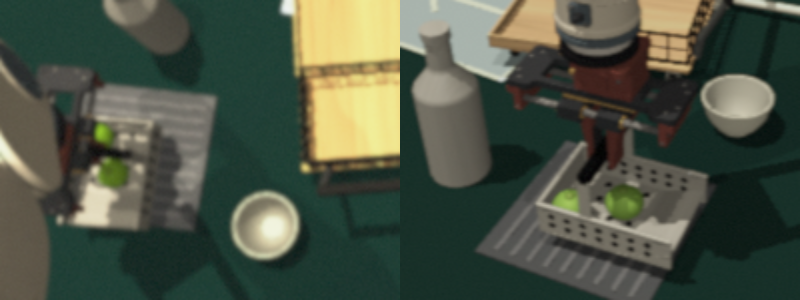

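Gripped and level. The weight of 3.95 N would fit three limes, so one may be hidden; I'll weigh it again after pouring.

```bash
python3 - <<'E'
from h import *
y0=177*D;b=np.array([469,373,111.])
p,q=trug(lip_of(b+[0,0,155],y0),y0,0,-1);env.move_l(p,q,120)
y1=-90*D+A;l=cad(-70,30)
print("w",env.read_state()['force'])
for th,z,r in((0,195,120),(15,165,60),(22,150,40),(28,140,30),(34,132,20),(40,128,20),(45,126,20)):
    p,q=trug([*l,z],y1,th*D,-1);env.move_l(p,q,r)
    if th in(34,45): env.hold(.5);print(th,env.read_state()['force'])
env.hold(.7);t=viewer.camera("top");s=viewer.camera("side")
s_=env.read_state();print(s_['force'],s_['width'],s_['time_s'])
cv2.imwrite("pics/pour.png",np.hstack([cv2.resize(t[100:290,160:360],(400,380)),cv2.resize(s[120:310,170:370],(400,380))]))
E
```

```text
w [-0.09530523 -1.04377396 -4.1064873 ]
34 [ 0.16918002 -0.03702024 -1.93633507]
45 [-1.04451333 -0.00527523 -2.23728597]
[ 0.17654044  0.34574662 -2.6156607 ] 13.30950960240961 17.9417
```

View pics/pour.png

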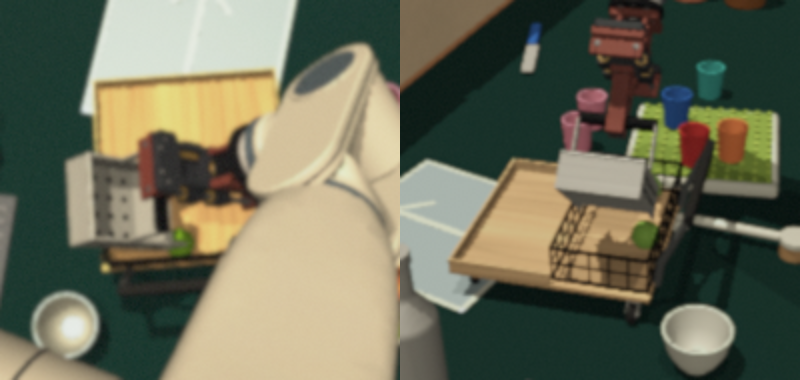

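The trug is empty: no green shows inside and the weight is about 2.2 N. Limes are in the basket, so I'll put the trug back.

```bash
python3 - <<'E'
from h import *
y1=-90*D+A;l=cad(-70,30)
for th,z in((30,150),(0,195)):
    p,q=trug([*l,z],y1,th*D,-1);env.move_l(p,q,90)
print("w",env.read_state()['force'])
y0=176*D;b=np.array([501,360,111.])
for dz,r in((140,150),(12,120)):
    p,q=trug(lip_of(b+[0,0,dz],y0),y0,0,-1);env.move_l(p,q,r)
p,q=trug(lip_of(b+[0,0,-3],y0),y0,0,-1);print(env.move_l(p,q,25,f_stop=3),env.read_state()['tool_pos'])
set_gripper(50);env.hold(.2);env.move_l(p+[0,0,110],q,150)
env.reach(np.array([430,-420,340.]),down(0).as_quat());
t=viewer.camera("top");s=viewer.camera("side");cv2.imwrite("pics/t1.png",t);cv2.imwrite("pics/s1.png",s)
print(env.read_state()['time_s'])
r=lambda im,x,y,w,h:cv2.resize(im[y:y+h,x:x+w],(400,300),interpolation=cv2.INTER_CUBIC)
cv2.imwrite("pics/crop1.png",np.vstack([np.hstack([r(t,80,180,120,90),r(s,190,300,120,90)]),np.hstack([r(t,190,125,160,120),r(s,190,180,160,120)])]))
E
```

```text
w [ 0.41887166 -0.38209211 -2.31412644]
True [501.03538498 359.97400926 171.93196523]
28.125
```

View pics/crop1.png

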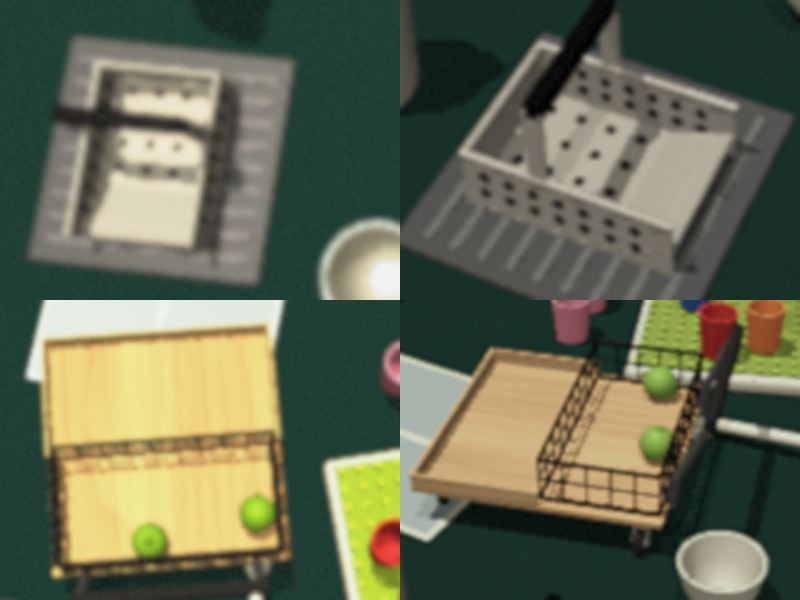

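View pics/t1.png

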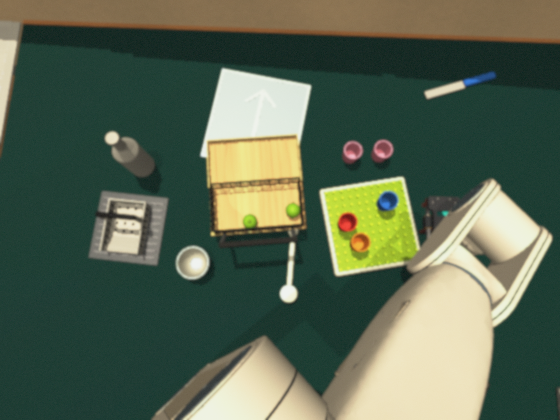

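Both limes are in the basket, the trug is level and inside the mat, and the caddy hasn't moved. Red was knocked to about (347,222), next to orange at (360,242), with blue still at (388,201). I'll grasp red and orange with the fingers closing across the line between them.

```bash
cat >> h.py <<'E'
COL={"red":((0,150,60),(5,255,255)),"orange":((6,170,120),(16,255,255)),"blue":((100,120,30),(130,255,255))}
def find(c):
    b=blob(viewer.camera("top"),*COL[c],(318,172,108,106))
    a,(u,v),(x,y,w,h)=b[0];return plane("top",(x+w/2-.5,y+h/2-.5),85),(a,w,h)
def pick_place(c,yaw,dest):
    P0,info=find(c);print(c,P0.round(1),info)
    q=down(yaw).as_quat();p=np.array([P0[0],P0[1],136.])
    set_gripper(80);env.reach(p+[0,0,110],q)
    P1,_=find(c) if False else (P0,0)
    print("hit",env.move_l(p,q,110,f_stop=10));set_gripper(0);s=env.read_state();print("w",s['width'],s['grip_force'])
    env.move_l(p+[0,0,124],q,130)
    d=np.array([*cad(*dest),156.]);qd=down(A+(np.pi if False else 0)).as_quat()
    if env.ik(d,qd) is None: qd=down(A+np.pi).as_quat()
    env.move_l(d+[0,0,104],qd,150);env.move_l(d+[0,0,10],qd,110);print("touch",env.move_l(d-[0,0,6],qd,20,f_stop=2.0),env.read_state()['tool_pos'].round(1))
    set_gripper(66);env.hold(.1);env.move_l(d+[0,0,104],qd,150)
    print("t",env.read_state()['time_s'])
E
python3 - <<'E'
from h import *
np.set_printoptions(precision=2,suppress=True)
for c in COL:
    P0,i=find(c);print(c,P0,i)
    for y in(-57,123,0,180,33):print(y,env.ik([P0[0],P0[1],136],down(y*D).as_quat()))
for y in(0,np.pi):print(env.ik([*cad(70,-80),156],down(A+y).as_quat()))
E
```

```text
red [ 505.04 -270.43   85.  ] (220, 17, 17)
-57 [-0.51  0.59  1.84 -0.    0.72  0.48]
123 None
0 [-0.51  0.59  1.84 -0.    0.72 -0.51]
180 None
33 [-0.51  0.59  1.84 -0.    0.72 -1.09]
orange [ 451.64 -304.82   85.  ] (171, 18, 16)
-57 [-0.62  0.56  1.9  -0.    0.68  0.38]
123 None
0 [-0.62  0.56  1.9  -0.    0.68 -0.62]
180 [-0.62  0.56  1.9  -0.    0.68  2.53]
33 [-0.62  0.56  1.9  -0.    0.68 -1.19]
blue [ 569.72 -383.7    85.  ] (263, 19, 18)
-57 [-0.61  0.71  1.56 -0.    0.87  0.38]
123 None
0 [-0.61  0.71  1.56 -0.    0.87 -0.61]
180 [-0.61  0.71  1.56 -0.    0.87  2.53]
33 [-0.61  0.71  1.56 -0.    0.87 -1.19]
[-0.14  0.7   1.54 -0.    0.91 -0.25]
None
```

```bash
python3 - <<'E'
from h import *
pick_place("red",-57*D,(70,80))
for n in("top","side"): cv2.imwrite(f"pics/{n}2.png",viewer.camera(n))
r=lambda im,x,y,w,h:cv2.resize(im[y:y+h,x:x+w],(400,300),interpolation=cv2.INTER_CUBIC)
cv2.imwrite("pics/crop2.png",np.hstack([r(cv2.imread("pics/top2.png"),190,125,240,180),r(cv2.imread("pics/side2.png"),190,150,200,150)]))
E
```

```text
red [ 505.  -270.4   85. ] (220, 17, 17)
hit False
w 52.427824508302066 30.00032344367355
touch True [673.4  76.5 153.9]
t 38.7
```

View pics/crop2.png

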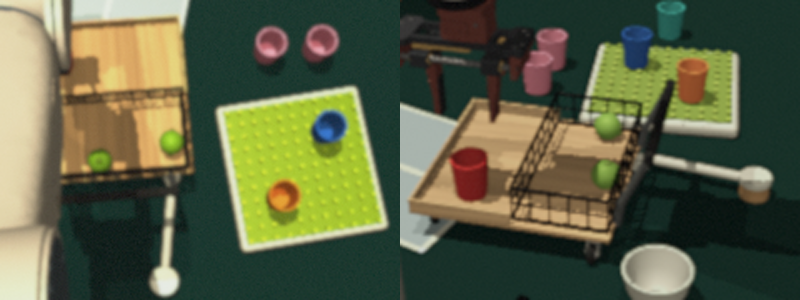

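Red stands upright on the tray's left side, and the caddy is where it was. Orange and blue are still on the rack, so I'll do both.

```bash
python3 - <<'E'
from h import *
pick_place("orange",-57*D,(70,0))
pick_place("blue",-57*D,(70,-80))
env.reach(np.array([430,-420,340.]),down(0).as_quat());print(env.read_state()['time_s'])
t=viewer.camera("top");s=viewer.camera("side");cv2.imwrite("pics/t3.png",t);cv2.imwrite("pics/s3.png",s)
r=lambda im,x,y,w,h:cv2.resize(im[y:y+h,x:x+w],(w*3,h*3),interpolation=cv2.INTER_CUBIC)
a=r(t,190,125,130,130);b=r(s,190,170,135,130)
cv2.imwrite("pics/crop3.png",np.hstack([a,b]))
E
```

```text
orange [ 451.6 -304.8   85. ] (179, 18, 16)
hit False
w 51.72315109682882 30.000366823915243
touch True [682.2  -3.  154. ]
t 49.45
blue [ 569.7 -383.7   85. ] (265, 19, 18)
hit False
w 53.12495569589475 30.000328891910613
touch True [691.  -82.5 154. ]
t 59.5583
61.1583
```

View pics/crop3.png

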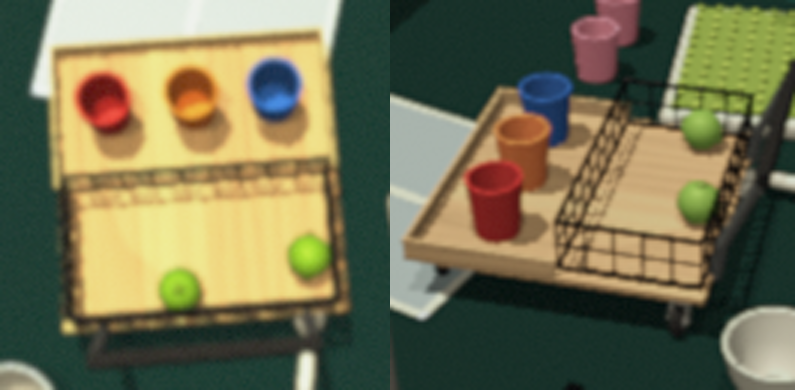

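All three tumblers stand upright on the tray. Next I'll measure the handle: bar ends in the top crop are at about (220,244) and (289,240).

```bash
python3 - <<'E'
from h import *
np.set_printoptions(precision=1,suppress=True)
t=cv2.imread("pics/t3.png");g=cv2.cvtColor(t,cv2.COLOR_BGR2HSV)
for y in(60,20,-20):
    X=[*cad(-182,y),167];u,v=proj("top",X);print(y,np.array(X),(u,v))
    c=int(round(u));print([(r,int(t[r,c].max()),int(g[r,c,1])) for r in range(232,254)])
E
```

```text
60 [425.  29. 167.] (np.float64(235.11688617952734), np.float64(244.81207829620627))
[(232, 118, 117), (233, 116, 121), (234, 83, 108), (235, 49, 62), (236, 42, 109), (237, 39, 137), (238, 40, 115), (239, 41, 118), (240, 44, 70), (241, 48, 37), (242, 49, 42), (243, 55, 37), (244, 49, 31), (245, 48, 27), (246, 50, 36), (247, 50, 77), (248, 60, 111), (249, 60, 123), (250, 55, 130), (251, 56, 132), (252, 53, 115), (253, 53, 125)]
20 [429.4 -10.8 167. ] (np.float64(250.86752815492764), np.float64(243.537552268149))
[(232, 139, 116), (233, 96, 104), (234, 51, 60), (235, 40, 128), (236, 42, 121), (237, 41, 93), (238, 44, 99), (239, 46, 67), (240, 46, 22), (241, 47, 38), (242, 53, 43), (243, 55, 42), (244, 48, 32), (245, 48, 53), (246, 50, 82), (247, 57, 125), (248, 61, 130), (249, 62, 136), (250, 64, 128), (251, 63, 125), (252, 63, 125), (253, 62, 119)]
-20 [433.8 -50.6 167. ] (np.float64(266.57742407550853), np.float64(242.26632336966196))
[(232, 89, 106), (233, 49, 57), (234, 43, 101), (235, 43, 119), (236, 42, 115), (237, 43, 113), (238, 47, 76), (239, 50, 36), (240, 50, 41), (241, 51, 40), (242, 49, 31), (243, 41, 19), (244, 50, 61), (245, 52, 103), (246, 58, 127), (247, 62, 127), (248, 61, 125), (249, 61, 142), (250, 64, 124), (251, 62, 127), (252, 63, 125), (253, 64, 124)]
```

```bash
python3 - <<'E'
from h import *
t=cv2.imread("pics/t3.png");s=cv2.imread("pics/s3.png")
r=lambda im,x,y,w,h:cv2.convertScaleAbs(cv2.resize(im[y:y+h,x:x+w],(400,400*h//w),interpolation=cv2.INTER_CUBIC),alpha=2)
for im,n in((t,"top"),(s,"side")):
    for y in(-100,0,100):
        cv2.circle(im,tuple(int(round(k)) for k in proj(n,[*cad(-182,y),158])),0,(0,0,255),-1)
cv2.imwrite("pics/hnd.png",np.hstack([r(t,205,215,100,60),r(s,280,170,100,60)]))
E
```

```text
(no output)
```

View pics/hnd.png

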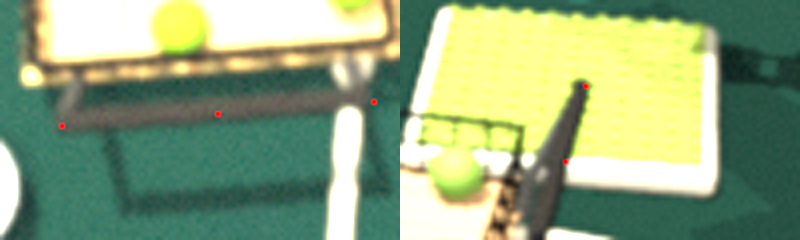

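The bar lies 4–5 mm ahead of the predicted dots, so the handle is near (436.5,−30) at z 158. I'll grip it, roll 75 mm straight, steer, then look again 80 mm short of parking.

```bash
cat >> h.py <<'E'
ZH=219.
u=lambda a:np.array([np.cos(a),np.sin(a)])
def push(o,yaw,rate=50):
    h=np.array(o)-182*u(yaw);env.move_l(np.array([*h,ZH]),down(yaw).as_quat(),rate)
def origin():
    s=env.read_state();ty=R.from_quat(s['orientation']).apply([0,1,0]);a=np.arctan2(ty[1],ty[0]);return s['tool_pos'][:2]+182*u(a),a
E0=np.array([834.4,-1.2]);B=-8.6*D
E
python3 - <<'E'
from h import *
np.set_printoptions(precision=2,suppress=True)
q=down(A).as_quat();p=np.array([436.5,-30,ZH])
print(env.ik(p,q),env.ik([*(E0-182*u(B)),ZH],down(B).as_quat()))
set_gripper(60);env.reach(p+[0,0,110],q);print(env.move_l(p,q,100,f_stop=8));set_gripper(0)
s=env.read_state();print(s['width'],s['force'],s['time_s'])
o,a=origin();print(o,a/D)
push(o+75*u(a),a)
P0=o+75*u(a);P1=E0-80*u(B);L=np.linalg.norm(P1-P0)
for t in np.linspace(0,1,9)[1:]:
    H=(2*t**3-3*t**2+1)*P0+(t**3-2*t**2+t)*L*u(a)+(3*t**2-2*t**3)*P1+(t**3-t**2)*L*u(B)
    w=3*t*t-2*t**3;push(H,a+(B-a)*w,30)
s=env.read_state();print(origin(),s['width'],s['force'],s['time_s'])
t=viewer.camera("top");sd=viewer.camera("side");cv2.imwrite("pics/t4.png",t);cv2.imwrite("pics/s4.png",sd)
r=lambda im,x,y,w,h:cv2.resize(im[y:y+h,x:x+w],(w*5//2,h*5//2),interpolation=cv2.INTER_CUBIC)
cv2.imwrite("pics/crop4.png",np.hstack([r(t,190,60,150,190),r(sd,110,160,170,190)]))
E
```

```text
[-0.1   0.29  2.09 -0.    0.76 -0.21] [ 0.02  0.56  1.61 -0.    0.96  0.17]
False
13.887599687092678 [ 0.63 -0.35  0.26] 65.075
[617.38 -10.07] 6.288798562460633
(array([755.72,  10.74]), np.float64(-0.15019235362293806)) 14.062511309899463 [1.29 0.56 0.4 ] 70.9417
```

View pics/crop4.png

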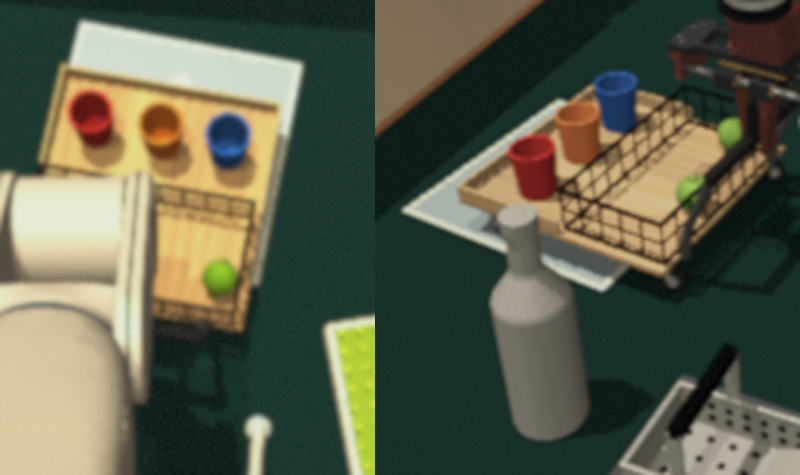

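```bash
python3 - <<'E'
from h import *
np.set_printoptions(precision=1,suppress=True)
t=cv2.imread("pics/t4.png");hsv=cv2.cvtColor(t,cv2.COLOR_BGR2HSV)
w=cv2.inRange(hsv,(8,60,60),(32,255,255));w[:85]=0;w=cv2.morphologyEx(w,cv2.MORPH_CLOSE,np.ones((5,5)));w[175:]=0;w[:,:195]=0;w[:,310:]=0
ct=max(cv2.findContours(w,0,2)[0],key=cv2.contourArea);ap=cv2.approxPolyDP(cv2.convexHull(ct),4,True)[:,0];print("wood",ap.tolist())
b=cv2.inRange(hsv,(0,0,150),(179,60,255));b[:, :205]=0;b[:,320:]=0;b[180:]=0
ct=np.vstack([c for c in cv2.findContours(b,0,2)[0] if cv2.contourArea(c)>40]);h=cv2.convexHull(ct);ap=cv2.approxPolyDP(h,2.5,True)[:,0];print("bay",[(p.tolist(),plane("top",p,0)[:2].round(1).tolist()) for p in ap])
o=np.array([755.7,10.7]);n=u(B+np.pi/2)
for nm,p,X in(("FL",(214,86.4),o+140*u(B)+135*n),("FR",(302,101.6),o+140*u(B)-135*n),("RR48",(190+245/2.5,60+330/2.5),o-140*u(B)-135*n)):
    z=48 if nm=="RR48" else 66;print(nm,plane("top",p,z)[:2],"exp",X,proj("top",[*X,z]))
# predicted bay corners
for dx,dy in((290,145),(290,-145),(-10,-145)): print(proj("top",[*(np.array([696,19.7])+dx*u(B)+dy*n),0]))
E
```

```text
wood [[214, 85], [301, 101], [290, 174], [195, 174], [195, 130]]
bay [([310, 86], [955.5, -168.3]), ([305, 113], [862.7, -153.8]), ([246, 179], [641.8, 22.7]), ([221, 178], [642.5, 98.8]), ([205, 159], [701.2, 151.2]), ([205, 133], [785.4, 156.6]), ([221, 70], [1000.7, 118.9])]
FL [908.9 126.2] exp [914.3 123.2] [215.1  84.8]
FR [ 869.3 -139.8] exp [ 873.9 -143.7] [303.3 100.2]
RR48 [ 594.1 -105.1] exp [ 597.1 -101.8] [286.9 191. ]
[220.8  68.9]
[309.6  84.4]
[293.6 173.3]
```

The caddy and the sheet agree with prediction to about 1 px each, so the remaining relative error is about 2 mm with the yaws equal. I'll do the last 80 mm straight.

```bash
python3 - <<'E'
from h import *
np.set_printoptions(precision=2,suppress=True)
push(E0,B,45);env.hold(.4);s=env.read_state();print(origin(),s['width'],s['force'])
set_gripper(34);env.hold(.3)
p=s['tool_pos'];env.move_l(p+[0,0,40],None,50);env.move_l(p+[0,0,130],None,120)
env.reach(np.array([430,-420,340.]),down(0).as_quat());env.hold(.3)
t=viewer.camera("top");sd=viewer.camera("side");cv2.imwrite("pics/t5.png",t);cv2.imwrite("pics/s5.png",sd);print(env.read_state()['time_s'])
r=lambda im,x,y,w,h:cv2.resize(im[y:y+h,x:x+w],(400,400*h//w),interpolation=cv2.INTER_CUBIC)
cv2.imwrite("pics/crop5.png",np.hstack([r(t,80,50,260,260),r(sd,100,150,260,260)]))
o=E0;n=u(B+np.pi/2)
for nm,x,y,z in(("FL",140,135,66),("FR",140,-135,66),("RR",-140,-135,48),("RL",-140,135,48),("H",-182,0,167)):print(nm,proj("top",[*(o+x*u(B)+y*n),z]))
E
```

```text
(array([834.44,  -1.2 ]), np.float64(-0.15006920828147552)) 14.03952846527877 [ 1.06 -0.38  1.01]
78.2667
FL [220.5   61.09]
FR [307.68  76.24]
RR [291.62 165.11]
RL [201.89 149.18]
H [240.52 158.16]
```

View pics/crop5.png

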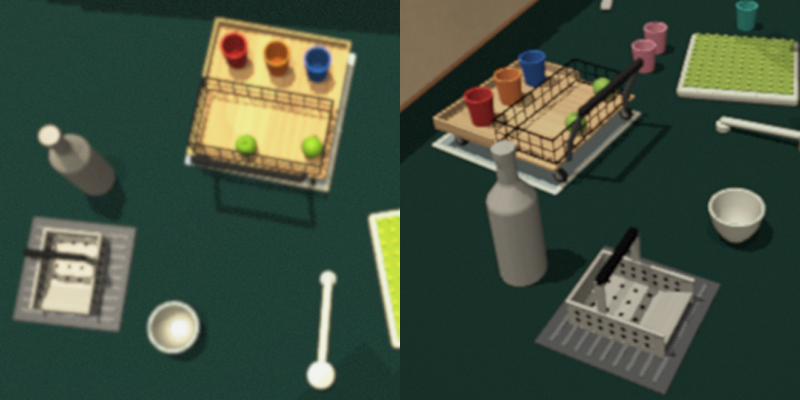

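The caddy covers the sheet squarely, with the tumblers upright and the limes in the basket. The trug is level on the mat, and the flask, tub and brush haven't moved. I'm handing it in.

```bash
python3 -c "
from station import workorder;print(workorder.sign_off())"
```

```text
the job is handed in; nothing more can be done
None
```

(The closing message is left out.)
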